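# Seat the drive board in the router's control unit

### The arm

A 6-joint arm with a two-finger parallel gripper is mounted at the origin on the work surface. World frame = base frame: x ahead of the robot, y to its left, z up, the work surface at z = 0. Lengths are in m, angles in rad, forces in N, time in s.
With the tool pointing down it reaches from about 0.35 to 0.775 m from the base axis. Payload 7.3 kg.
Tool frame: the origin (TCP) lies at the centre of the arm's flange, where the gripper is bolted on; the fingertips stand 178 mm ahead of it and the grasp point (between the pads) lies robot.pinch_z ahead of it (robot.pinch_z is the distance from the TCP to the grasp point, in m); x points along the fingers, z is the direction in which the jaws open and shut, and the axes are right-handed (so a half turn about x gives the same grasp; the last joint's range is limited). The gripper opens to 92 mm and grips with 3 to 60 N. Pads are 19 mm wide; open, the fingers measure 130 mm over their backs; the gripper's body (75 mm by 190 mm) begins 47 mm behind the grasp point.
Start: joints at [0.98, 0.342, 1.524, -0, 1.275, -0.146], TCP at [0.226, 0.474, 0.405] pointing down, gripper open.
Joint ranges: [-2.53, 2.53], [-0.77, 2.02], [0.04, 2.7], [-1, 4.14], [0.28, 2.66], [-3.11, 3.11]. Speed limits (rad/s): [2.57, 2.57, 3.14, 3.14, 3.14, 3.14].

### API

Orientations are given as [roll, pitch, yaw] about the fixed x, y, z axes, in that order (R = Rz(yaw) Ry(pitch) Rx(roll)).
In Python, from cell import robot gives the robot as it stands.
- The arm moves only by the shell command python3 -m jog 'ROWS' [FORCE]. ROWS is JSON, a list of rows, each an object of numbers: "fingers": the closure, from 0 (fully open) to 1 (shut); "x", "y", "z": the shift along the tool's x, y, z in cm; "spin": the turn about the tool's x in degrees. A call has 1 to 5 rows; each row is the pose to reach, as a shift and turn from the pose commanded when the call began, along the tool's axes at that moment; what a row does not reach only later rows make up. A row lasts 1/8 s, in which the tool goes at most 62.5 mm and 10.7 degrees, less where a joint would pass 70% of its speed; a pose out of reach is approached as far as the arm can. A call with a gripper value outside its range is refused whole. The fingers move at their own pace and stop on an object; FORCE is the grip in N (left out, the last holds). Time passes only in rows, so rows that repeat a pose let the fingers close. It gives the time, the measured TCP pose, the force and the opening at its end, in the units of the state.
- robot.observe(): the state, without advancing time (a new reading comes with each control period).
- robot.read_camera(name): name is "scene" or "top"; returns a dict with "color" (420x560x3 uint8, red, green, blue), "mtx" (3x3 intrinsics, pixels), "k1" (the pictures are not rectified: a ray, as slopes to the right and down, at radius r is drawn at 1 + k1 r^2 times it, then the intrinsics apply), "view" (4x4, takes a point from world to camera coordinates). Camera axes: x right, y down, z forward; pixel columns grow to the right and rows downward; lengths in m; the calibration is good to about 2 mm. A picture is of the moment at which its call begins. There is no depth.
- robot.hand_in(): hands the job in, once; it reports no verdict.
Trained networks look in a picture, given as the dict that the camera call returned (one of the last four; its "shot" number tells which), for a name from the list of things; names that differ only in an ending like _2 or _b are one class to them, and where a whole thing is asked for, a point or a joint stands for the part that bears it (a point fixed in the world has none). Each returns a list of dicts, best first, with "conf" (0 to 1); they miss things now and then, are a little off and sometimes report something else, mostly with a low value. They report only what shows in the picture. A call takes as long as a camera call.
- robot.look_for(target, picture): "xy" ([column, row] in pixels, amid what is visible of it).
The state is a dict: "time": time; "qpos": joint angles; "qvel": joint speeds; "joint_efforts": joint torques, N m; "tool_pos": TCP position; "tool_rot": TCP orientation; "contact_force": force on the tool from outside, world axes, zero at the start; "torque": the same for the moment, N m; "opening": finger opening in m.
Only numpy, scipy, OpenCV 4.12 (cv2) and the standard library are available. Lean on these libraries where they do the work, as an engineer would, in place of code of your own. Each camera call takes 0.05 s, during which the arm holds its last target. There are 200 camera calls.

### The job

The upper board of the router's control unit has been left part way out in its guides, with its two ejector levers half folded. Swing both levers fully open, slide the board in along its guides until its plug meets the socket at the back, and then swing both levers closed so that they draw it fully home and lie flat along its front. Do not ram the board home by pushing on it: the levers must do that; and leave the other things on the bench where they are.

Things in the scene. Friction and masses are not known exactly. Their poses are not given: they have to be found in the camera images.
- chassis: Control unit fixed on the bench: grey sheet-metal box, cover off, 247 mm deep (x), 214 mm wide (y), walls 96 mm high. Origin: centre of its underside, on the bench. Its open front faces its own -x; boards go in along +x; z up; left is +y. The lower slot holds an identical board, already seated, levers closed (tops at 40 mm height): leave it.
- flange_left (a point): Inner edge, rear face of the front flange at the left corner (chassis x -114, y +91 mm, height 74 mm); the right one mirrors it at y -91. The flanges are 4 mm thick, turned in from the side walls. The levers' claws grip behind them: levers open wider than 1.1 rad pass between; less open, the claws strike the flanges and stop the board some 10 to 25 mm short of home.
- board (a joint): How far the upper board is drawn out, in m: 0 fully home, growing along the chassis's -x, at most 0.11. It only slides; guide friction 4 N holds it where left. At 0.008 its plug meets the socket, which resists with another 30 N; the levers overcome that. At 0.013 or less with open levers, the claws are behind the flanges and closing a lever draws the board in.
- panel_mid (a point): Centre of the front face of the upper board's flat aluminium panel, 176 mm wide (y), 40 mm tall, 3 mm thick, looking to the chassis's -x; axes as the chassis. It moves with the board: in the chassis frame x = -0.090 - joint board, y = 0, z = 0.074. It is free to be pushed near the middle; the board, 176 x 170 mm, lies behind it.
- lever_left (a joint): Angle (rad) of the left (+y) ejector lever about its upright pivot: 0 closed, lying along the panel towards its middle; growing as the free end swings forward (chassis -x) and out, at most 1.35. Black bar, 66 mm pivot to end, 9 mm thick, 18 mm tall, middle 74 mm above the bench. Stays where left; turns at 1.5 to 2 N near its end, about 10 N while drawing the board in.
- lever_left_pivot (a point): Pivot of the left lever, at mid height of the bar: 18 mm in front of the panel's face and 78 mm to the left (+y) of its middle. Its axes turn with the lever: own x is square to the bar (the chassis's +x, towards the panel, when closed), own y runs along the bar from free end to pivot.
- lever_left_tip (a point): Free end of the left lever, on its centre line, 66 mm from the pivot.
- lever_right (a joint): Angle in rad of the right ejector lever (chassis's -y side), the mirror image of the left: 0 closed along the panel, growing as its free end swings forward and out, at most 1.35.
- lever_right_pivot (a point): Pivot of the right lever, at mid height of the bar: 18 mm in front of the panel's face and 78 mm to the right (-y) of its middle. Own x is square to the bar (towards the panel when closed), own y runs along the bar from pivot to free end.
- lever_right_tip (a point): Free end of the right lever, on its centre line, 66 mm from the pivot.
- screwdriver: Bystander: screwdriver, 210 mm long, lying on the bench. Leave alone.
- tape_roll: Bystander: roll of blue masking tape, 104 mm across, 36 mm tall, lying flat. Leave alone.
- screw_carton: Bystander: cardboard carton of screws with pale labels, 100 x 70 x 50 mm. Leave alone.

How it is judged:
On the way, in this order (a step that is already met when the one before it is completed fails the run):
1. both levers are swung fully open (beyond 1.12 rad) while the board is still drawn out (more than 30 mm) (value of joint each of lever_left, lever_right above 1.12 rad and value of joint board above 0.03 m), for 0.1 s.
2. the board is slid in until its plug is at the socket (within 13 mm of home), both levers still open (beyond 1.0 rad) (value of joint each of lever_left, lever_right above 1 rad and value of joint board below 0.013 m), for 0.1 s.
At the end, for the whole second after the job is handed in: The upper board is fully home (joint board below 3 mm) and both of its levers are closed (below 0.12 rad) (value of joint board below 0.003 m and value of joint each of lever_left, lever_right below 0.12 rad); the robot touches nothing.
It fails at once if the board is rammed home by pushing (less than 4 mm out while both levers are still open beyond 0.75 rad) (value of joint board below 0.004 m and value of joint each of lever_left, lever_right above 0.75 rad).
It fails at once if a bystander is moved by more than 30 mm (distance of any of screwdriver, tape_roll, screw_carton from where it was at the start of the episode above 0.03 m).
It also fails if it takes over 67 s, if anything falls off the work surface, if the arm or the gripper's body presses on something with over 40 N, if the wrist force passes 120 N, or if a joint passes its speed limit or range.

## Working session

There is one attempt and no reset: what is moved stays moved. The work goes in short steps, Python scripts to look and compute and a shell command to move; the robot and the scene stay as the last step left them, time stands still between calls to the robot, and variables do not carry over. Pictures are saved under pics/ and viewed, on a budget of 10 in all, crops included, one or two more only if the job needs it, and the job is handed in when it is done.

```bash
mkdir -p pics; cat > h.py <<'E'
import numpy as np, cv2
from cell import robot
def shot(n): return robot.read_camera(n)
def save(p,f): cv2.imwrite('pics/'+f,cv2.cvtColor(p['color'],cv2.COLOR_RGB2BGR))
def ray(p,uv):
    K=p['mtx']; d=np.array([(uv[0]-K[0][2])/K[0][0],(uv[1]-K[1][2])/K[1][1]]); u=d.copy()
    for _ in range(20): u=d/(1+p['k1']*(u@u))
    V=np.array(p['view']); R=V[:3,:3]; return -R.T@V[:3,3], R.T@np.r_[u,1]
def atz(p,uv,z):
    o,d=ray(p,uv); return o+d*(z-o[2])/d[2]
def proj(p,X):
    V=np.array(p['view']); c=V[:3,:3]@np.asarray(X)+V[:3,3]; u=c[:2]/c[2]; u=u*(1+p['k1']*(u@u)); K=np.array(p['mtx'])
    return [K[0,0]*u[0]+K[0,2],K[1,1]*u[1]+K[1,2]]
E
python3 - <<'E'
from h import *
s=robot.observe(); print(robot.pinch_z,s['tool_pos'],s['tool_rot'],s['opening'],s['time'])
H={'panel_mid':.074,'lever_left_pivot':.074,'lever_left_tip':.074,'lever_right_pivot':.074,'lever_right_tip':.074,'flange_left':.074,'chassis':.05,'screwdriver':.01,'tape_roll':.03,'screw_carton':.05}
for n in ('top','scene'):
    p=shot(n); save(p,n+'0.png'); print(n,'cam',ray(p,(280,210)))
    for k,z in H.items():
        r=robot.look_for(k,p)[:2]; print(k,[(np.round(q['xy']),round(q['conf'],2),np.round(atz(p,q['xy'],z),3)[:2]) for q in r])
E
```

```text
0.1592 [0.2258046  0.47380857 0.40406865] [ 3.01555106  1.56931106 -2.14162544] 0.09192329685374986 0.0
top cam (array([ 0.43432729, -0.02950644,  0.94881064]), array([ 0.13732672, -0.01887752, -0.99045677]))
panel_mid [(array([302., 194.]), 0.88, array([ 0.595, -0.097]))]
lever_left_pivot [(array([258., 159.]), 0.64, array([0.675, 0.009]))]
lever_left_tip [(array([259., 163.]), 0.72, array([0.666, 0.006]))]
lever_right_pivot [(array([324., 200.]), 0.74, array([ 0.582, -0.149]))]
lever_right_tip [(array([244., 203.]), 0.55, array([0.571, 0.038])), (array([259., 162.]), 0.51, array([0.669, 0.006]))]
flange_left [(array([328., 199.]), 0.91, array([ 0.584, -0.159]))]
chassis []
screwdriver [(array([105., 274.]), 0.88, array([0.395, 0.38 ]))]
tape_roll [(array([129., 162.]), 0.82, array([0.672, 0.334]))]
screw_carton [(array([444., 235.]), 0.56, array([ 0.509, -0.442]))]
scene cam (array([ 1.34884938, -0.45184934,  1.01916297]), array([-0.61043383,  0.31084948, -0.72854736]))
panel_mid [(array([275., 229.]), 0.72, array([ 0.608, -0.089]))]
lever_left_pivot [(array([325., 235.]), 0.6, array([0.681, 0.008]))]
lever_left_tip [(array([326., 245.]), 0.68, array([ 0.71 , -0.008]))]
lever_right_pivot [(array([306., 204.]), 0.55, array([0.571, 0.021])), (array([377., 143.]), 0.55, array([0.458, 0.321]))]
lever_right_tip [(array([306., 203.]), 0.52, array([0.567, 0.021]))]
flange_left [(array([250., 237.]), 0.73, array([ 0.602, -0.153]))]
chassis [(array([249., 239.]), 0.91, array([ 0.587, -0.152]))]
screwdriver [(array([378., 140.]), 0.78, array([0.385, 0.386]))]
tape_roll [(array([411., 196.]), 0.9, array([0.646, 0.309]))]
screw_carton [(array([124., 270.]), 0.68, array([ 0.53 , -0.457]))]
```

View pics/top0.png

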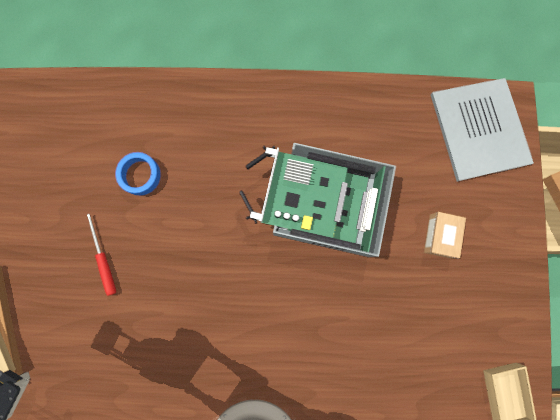

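View pics/scene0.png

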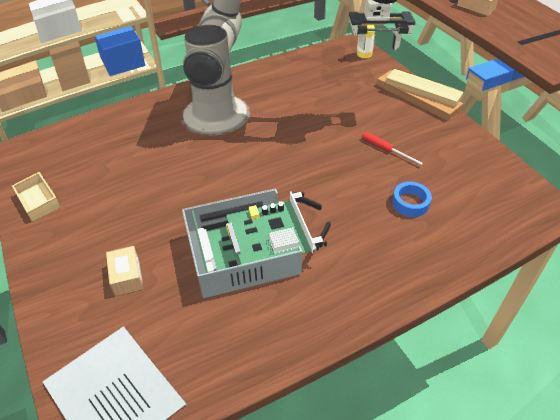

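```bash
python3 - <<'E'
from h import *
p=shot('top'); q=p['color'][135:265,230:405]
cv2.imwrite('pics/zoom.png',cv2.cvtColor(cv2.resize(q,None,fx=4.5,fy=4.5,interpolation=cv2.INTER_CUBIC),cv2.COLOR_RGB2BGR))
E
```

```text
(no output)
```

View pics/zoom.png

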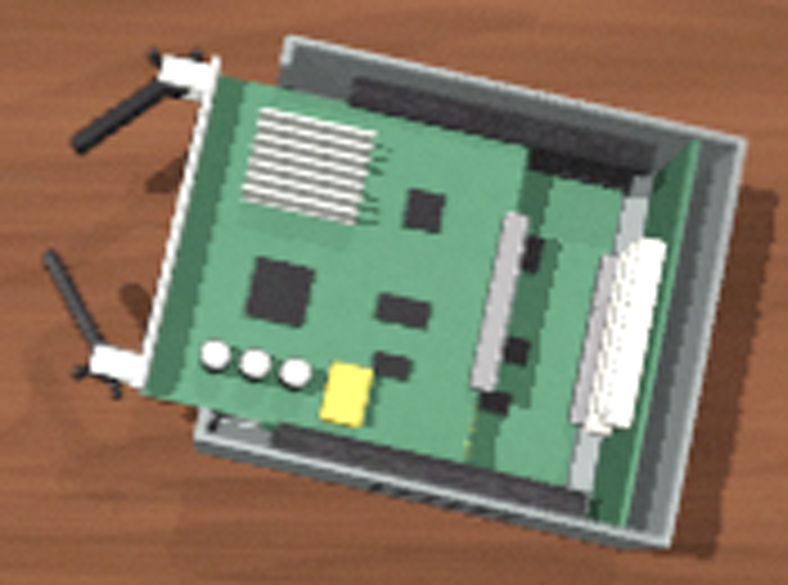

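```bash
cat > geo.py <<'E'
from h import *
from scipy.optimize import least_squares
def U(a,b): return (230+(a+.5)/4.5-.5,135+(b+.5)/4.5-.5)
E
python3 - <<'E'
from geo import *
p=shot('top')
W=np.array([atz(p,U(*c),.096)[:2] for c in [(286,38),(745,140),(668,545),(197,442)]])
print(W.round(4),[np.linalg.norm(W[i]-W[(i+1)%4]).round(4) for i in range(4)])
M=np.array([[-.1235,.107],[.1235,.107],[.1235,-.107],[-.1235,-.107]])
def T(a,M): c,s=np.cos(a[2]),np.sin(a[2]); return M@np.array([[c,s],[-s,c]])+a[:2]
r=least_squares(lambda a:(T(a,M)-W).ravel(),[.58,-.14,-1.77]); a=r.x; print(a,r.fun.round(4))
inv=lambda w: (np.asarray(w)[:2]-a[:2])@np.array([[np.cos(a[2]),-np.sin(a[2])],[np.sin(a[2]),np.cos(a[2])]])
for n,c,z in [('pL',(215,62),.094),('pR',(140,388),.094),('tipL',(77,147),.083),('tipR',(48,257),.083),('hingeL',(165,90),.083),('hingeR',(98,343),.083)]: print(n,inv(atz(p,U(*c),z)).round(4))
E
```

```text
[[ 0.7101 -0.0727]
 [ 0.6633 -0.3108]
 [ 0.4548 -0.2682]
 [ 0.5005 -0.0321]] [np.float64(0.2426), np.float64(0.2128), np.float64(0.2404), np.float64(0.2135)]
[ 0.58217468 -0.17095305 -1.76520324] [ 0.0009  0.0023  0.     -0.002  -0.0015 -0.0033  0.0005  0.003 ]
pL [-0.1541  0.0866]
pR [-0.1542 -0.0865]
tipL [-0.2145  0.0298]
tipR [-0.2159 -0.0299]
hingeL [-0.1768  0.0694]
hingeR [-0.1808 -0.0676]
```

```bash
cat > go.py <<'E'
import sys
from h import *
from scipy.spatial.transform import Rotation as Ro
A=np.array([.582,-.171,-1.765])
c,s=np.cos(A[2]),np.sin(A[2]); B=np.array([[c,-s],[s,c]])
def stat():
    o=robot.observe(); R=Ro.from_euler('xyz',o['tool_rot']).as_matrix(); p=o['tool_pos']; tip=p+.178*R[:,0]
    cx=B.T@(tip[:2]-A[:2]); f=np.array(o['contact_force'])
    print('t',round(o['time'],2),'chassis tip mm',(cx*1e3).round(1),'z',round(tip[2]*1e3,1),'F chassis',(B.T@f[:2]).round(1),f[2].round(1),'open',round(o['opening']*1e3,1),'down',R[:,0].round(3))
    ez=B.T@R[:2,2]; a=np.degrees(np.arctan2(ez[1],ez[0])); print('jaw angle in chassis deg',a.round(1))
    ey=B.T@R[:2,1]; print('tool y in chassis',ey.round(3),'z',ez.round(3))
    return R,tip
if __name__=='__main__':
    R,tip=stat()
    if len(sys.argv)>1:
        x,y,z=[float(v)/1e3 for v in sys.argv[1:4]]
        print('shift cm x y z',(R.T@(np.r_[B@[x,y]+A[:2],z]-tip)*100).round(2))
E
python3 go.py -225 0 140
```

```text
t 1.2 chassis tip mm [-564.1 -473.9] z 226.8 F chassis [0.6 0.1] -0.1 open 91.7 down [ 0.  0. -1.]
jaw angle in chassis deg 165.6
tool y in chassis [-0.248 -0.969] z [-0.969  0.248]
shift cm x y z [  8.68 -54.32 -21.1 ]
```

```bash
python3 -m jog '[{"y":-5,"z":-2,"spin":10,"fingers":1},{"y":-10,"z":-4,"spin":20,"fingers":1},{"y":-15,"z":-6,"spin":30,"fingers":1},{"y":-20,"z":-8,"spin":40,"fingers":1},{"y":-25,"z":-10,"spin":50,"fingers":1}]' 10; python3 go.py -225 0 140
```

```text
t 1.2 chassis tip mm [-564.1 -473.9] z 226.8 F chassis [0.6 0.1] -0.1 open 91.7 down [ 0.  0. -1.]
jaw angle in chassis deg 165.6
tool y in chassis [-0.248 -0.969] z [-0.969  0.248]
shift cm x y z [  8.68 -54.32 -21.1 ]$[0]: bad value
```

```bash
python3 -m jog '[{"x":0,"y":-5,"z":-2,"spin":10,"fingers":1},{"x":0,"y":-10,"z":-4,"spin":20,"fingers":1},{"x":0,"y":-15,"z":-6,"spin":30,"fingers":1},{"x":0,"y":-20,"z":-8,"spin":40,"fingers":1},{"x":0,"y":-25,"z":-10,"spin":50,"fingers":1}]' 10; python3 go.py -225 0 140
```

```text
time: 1.82
tool_pos: [0.4095, 0.2747, 0.4049]
tool_rot: [0.365, 1.57, 0.613]
contact_force: [0.8, -0.1, -0.1]
opening: 0.0466
t 1.82 chassis tip mm [-404.1 -255.2] z 226.9 F chassis [-0.1  0.8] -0.1 open 46.6 down [ 0.001  0.    -1.   ]
jaw angle in chassis deg 115.3
tool y in chassis [-0.904 -0.428] z [-0.428  0.904]
shift cm x y z [  8.69 -27.1   15.4 ]
```

```bash
python3 -m jog '[{"x":0,"y":-5.3,"z":3,"spin":8,"fingers":1},{"x":0,"y":-10.6,"z":6,"spin":16,"fingers":1},{"x":0,"y":-16,"z":9.1,"spin":25.3,"fingers":1},{"x":0,"y":-21.5,"z":12.2,"spin":25.3,"fingers":1},{"x":0,"y":-27.1,"z":15.4,"spin":25.3,"fingers":1}]' 10; python3 go.py -225 0 62
```

```text
time: 2.45
tool_pos: [0.6249, 0.0525, 0.4048]
tool_rot: [0.784, 1.57, 0.596]
contact_force: [0.7, 1.1, -0.6]
opening: 0.0006
t 2.45 chassis tip mm [-227.7   -1. ] z 226.8 F chassis [-1.2  0.5] -0.6 open 0.6 down [ 0.  0. -1.]
jaw angle in chassis deg 90.3
tool y in chassis [-1.    -0.006] z [-0.006  1.   ]
shift cm x y z [16.48 -0.27  0.09]
```

```bash
python3 -m jog '[{"x":5,"y":-1.8,"z":0.1,"spin":0,"fingers":1},{"x":10,"y":-1.8,"z":0.1,"spin":0,"fingers":1},{"x":14,"y":-1.8,"z":0.1,"spin":0,"fingers":1},{"x":16.4,"y":-1.8,"z":0.1,"spin":0,"fingers":1},{"x":16.4,"y":-1.8,"z":0.1,"spin":0,"fingers":1}]' 20; python3 go.py; python3 - <<'E'
from h import *
p=shot('scene'); save(p,'s1.png'); a=cv2.resize(p['color'][150:290,180:360],None,fx=4.2,fy=4.2,interpolation=cv2.INTER_CUBIC); cv2.imwrite('pics/s1.png',a[:,:,::-1])
E
```

```text
time: 3.08
tool_pos: [0.6207, 0.0363, 0.2387]
tool_rot: [-3.035, 1.566, 3.06]
contact_force: [1.3, -0.5, -0.2]
opening: 0.0003
t 3.08 chassis tip mm [-210.8   -2.8] z 60.7 F chassis [0.2 1.4] -0.2 open 0.3 down [-0.005  0.    -1.   ]
jaw angle in chassis deg 90.3
tool y in chassis [-1.    -0.006] z [-0.006  1.   ]
```

View pics/s1.png

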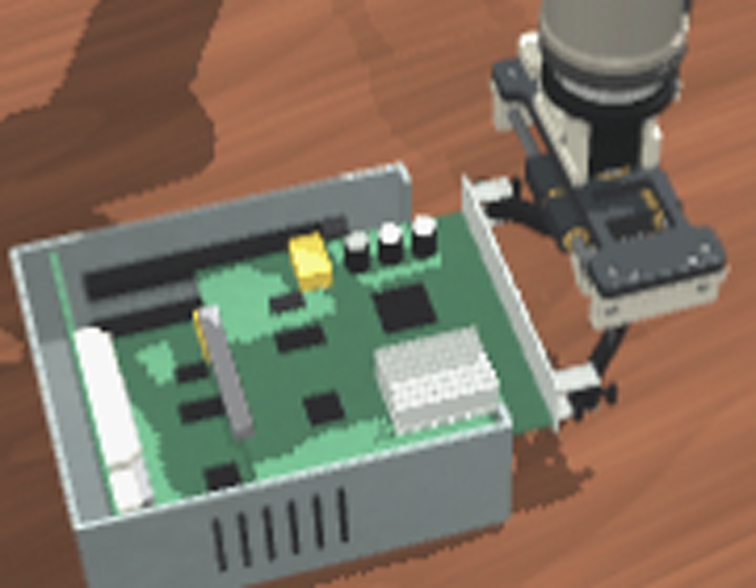

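The closed fingers are between the two levers (about (590,300) in the crop), with no contact force. Next I open the fingers to spread the levers.

```bash
python3 -m jog '[{"x":0,"y":0,"z":0.2,"spin":0,"fingers":0.6},{"x":0,"y":0,"z":0.2,"spin":0,"fingers":0.4},{"x":0,"y":0,"z":0.2,"spin":0,"fingers":0.25},{"x":0,"y":0,"z":0.2,"spin":0,"fingers":0.13},{"x":0,"y":0,"z":0.2,"spin":0,"fingers":0.13}]' 20; python3 go.py;python3 -m jog '[{"x":0,"y":0,"z":0,"spin":0,"fingers":0.07},{"x":0,"y":0,"z":0,"spin":0,"fingers":0.07},{"x":0,"y":0,"z":0,"spin":0,"fingers":0.07}]'; python3 go.py; python3 - <<'E'
from h import *
p=shot('top'); q=p['color'][135:265,230:405]; cv2.imwrite('pics/t2.png',cv2.resize(q,None,fx=4.5,fy=4.5,interpolation=cv2.INTER_CUBIC)[:,:,::-1])
E
```

```text
time: 3.75
tool_pos: [0.6242, 0.0366, 0.2423]
tool_rot: [0.429, 1.566, 0.24]
contact_force: [1.8, 3.5, 0.5]
opening: 0.046
t 3.75 chassis tip mm [-212.2    2.2] z 64.3 F chassis [-3.8  1.1] 0.5 open 46.0 down [ 0.005  0.001 -1.   ]
jaw angle in chassis deg 90.3
tool y in chassis [-1.    -0.006] z [-0.006  1.   ]
time: 4.12
tool_pos: [0.623, 0.0361, 0.2406]
tool_rot: [-2.921, 1.57, -3.109]
contact_force: [-0.3, 2.5, 0.7]
opening: 0.076
t 4.12 chassis tip mm [-2.111e+02  1.000e-01] z 62.6 F chassis [-2.4 -0.8] 0.7 open 76.0 down [-0.001 -0.    -1.   ]
jaw angle in chassis deg 90.4
tool y in chassis [-1.    -0.006] z [-0.006  1.   ]
```

View pics/t2.png

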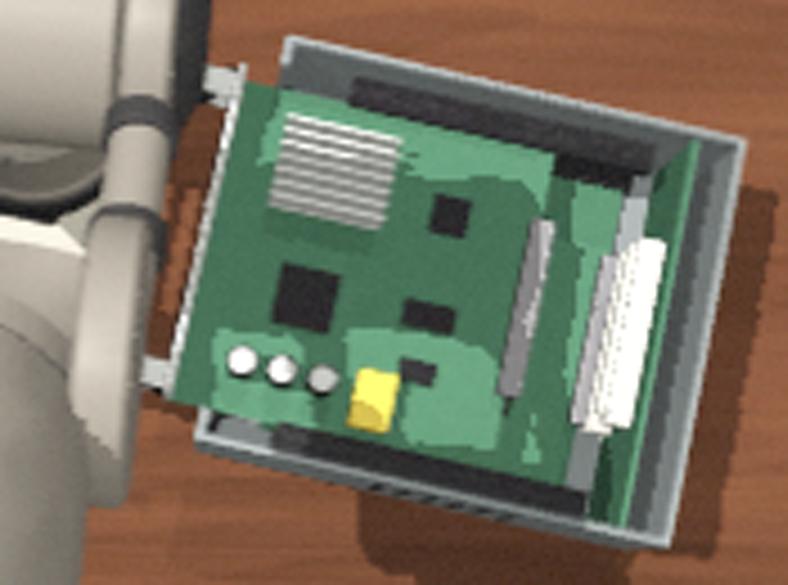

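The board has crept in about 14 mm and is now about 50 mm out, still above 30. I'll finish the spreading and check the angles.

```bash
python3 -m jog '[{"x":0,"y":0,"z":0,"spin":0,"fingers":0.1},{"x":0,"y":0,"z":0,"spin":0,"fingers":0.1},{"x":0,"y":0,"z":0,"spin":0,"fingers":0.1}]'; python3 go.py; python3 - <<'E'
from h import *
p=shot('scene'); a=cv2.resize(p['color'][150:290,180:360],None,fx=4.2,fy=4.2,interpolation=cv2.INTER_CUBIC); cv2.imwrite('pics/s3.png',a[:,:,::-1])
E
```

```text
time: 4.55
tool_pos: [0.624, 0.0357, 0.2409]
tool_rot: [0.125, 1.568, -0.064]
contact_force: [4.8, 2.4, -0.6]
opening: 0.0828
t 4.55 chassis tip mm [-211.     1.8] z 62.9 F chassis [-3.3  4.2] -0.6 open 82.8 down [ 0.003 -0.    -1.   ]
jaw angle in chassis deg 90.3
tool y in chassis [-1.    -0.005] z [-0.005  1.   ]
```

View pics/s3.png

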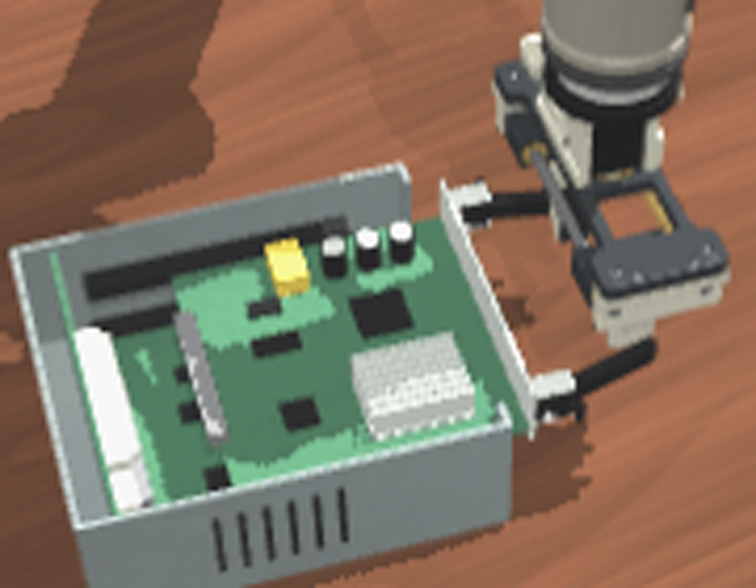

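```bash
python3 - <<'E'
from go import *
p=shot('scene')
f=lambda a,b,z:((B.T@(atz(p,(180+(a+.5)/4.2-.5,150+(b+.5)/4.2-.5),z)[:2]-A[:2]))*1e3).round(1)
print('panelR top',f(443,182,.094),'tipL',f(653,348,.076),'midL',f(590,385,.08), 'barR',f(482,207,.083),f(545,202,.083))
p=shot('top')
g=lambda a,b,z:((B.T@(atz(p,(230+(a+.5)/4.5-.5,135+(b+.5)/4.5-.5),z)[:2]-A[:2]))*1e3).round(1)
m=p['color'][135:265,230:405].astype(int)
E
```

```text
panelR top [-139.8  -83.2] tipL [-220.    65.6] midL [-174.7   83.6] barR [-159.1  -66. ] [-196.9  -58.4]
```

```bash
python3 -m jog '[{"x":0,"y":0,"z":-0.1,"spin":0,"fingers":1},{"x":0,"y":0,"z":-0.1,"spin":0,"fingers":1},{"x":0,"y":0,"z":-0.1,"spin":0,"fingers":1},{"x":0,"y":-2.5,"z":-0.1,"spin":0,"fingers":1},{"x":0,"y":-4.5,"z":-0.1,"spin":0,"fingers":1}]' 20; python3 -m jog '[{"x":0,"y":-1,"z":0,"spin":0,"fingers":1},{"x":0,"y":-1.8,"z":0,"spin":0,"fingers":1},{"x":0,"y":-2.6,"z":0,"spin":0,"fingers":1},{"x":0,"y":-3.3,"z":0,"spin":0,"fingers":1},{"x":0,"y":-3.5,"z":0,"spin":0,"fingers":1}]'; python3 go.py; python3 - <<'E'
from h import *
p=shot('top'); q=p['color'][135:265,230:405]; cv2.imwrite('pics/t4.png',cv2.resize(q,None,fx=4.5,fy=4.5,interpolation=cv2.INTER_CUBIC)[:,:,::-1])
E
```

```text
time: 5.32
tool_pos: [0.6136, -0.0088, 0.2406]
tool_rot: [-2.722, 1.57, -2.91]
contact_force: [0.1, -0.1, 0.0]
opening: 0.0371
time: 5.95
tool_pos: [0.6068, -0.0418, 0.2403]
tool_rot: [2.645, 1.568, 2.457]
contact_force: [-2.0, 3.6, -0.6]
opening: 0.0001
t 5.95 chassis tip mm [-131.7   -0.9] z 62.3 F chassis [-3.1 -2.7] -0.6 open 0.1 down [-0.002  0.002 -1.   ]
jaw angle in chassis deg 90.3
tool y in chassis [-1.    -0.006] z [-0.006  1.   ]
```

View pics/t4.png

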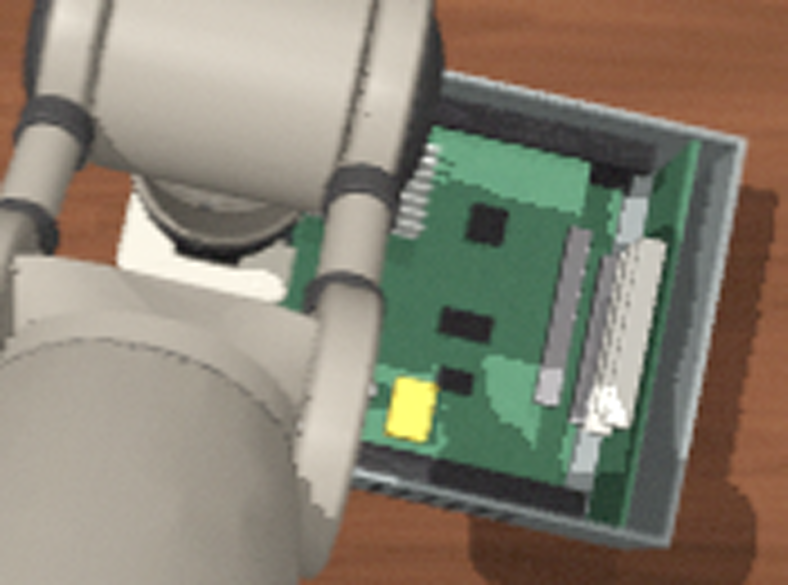

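```bash
python3 -m jog '[{"x":0,"y":-0.6,"z":0,"spin":0,"fingers":1},{"x":0,"y":-1.2,"z":0,"spin":0,"fingers":1},{"x":0,"y":-1.6,"z":0,"spin":0,"fingers":1},{"x":0,"y":-1.6,"z":0,"spin":0,"fingers":1}]'; python3 go.py|head -1;  python3 -m jog '[{"x":0,"y":-0.15,"z":0,"spin":0,"fingers":1},{"x":0,"y":-0.3,"z":0,"spin":0,"fingers":1},{"x":0,"y":-0.3,"z":0,"spin":0,"fingers":1}]'; python3 go.py|head -1
```

```text
time: 6.5
tool_pos: [0.6043, -0.058, 0.2406]
tool_rot: [2.801, 1.571, 2.613]
contact_force: [-1.7, 2.5, -0.4]
opening: 0.0003
t 6.5 chassis tip mm [-115.2    0. ] z 62.6 F chassis [-2.1 -2.2] -0.4 open 0.3 down [-0.  0. -1.]
time: 6.88
tool_pos: [0.6038, -0.061, 0.2406]
tool_rot: [2.289, 1.571, 2.101]
contact_force: [-2.2, 4.4, -1.1]
opening: 0.0005
t 6.88 chassis tip mm [-1.121e+02  1.000e-01] z 62.6 F chassis [-3.9 -3. ] -1.1 open 0.5 down [-0.  0. -1.]
```

```bash
python3 -m jog '[{"x":0,"y":-0.1,"z":0,"spin":0,"fingers":1},{"x":0,"y":-0.2,"z":0,"spin":0,"fingers":1},{"x":0,"y":-0.2,"z":0,"spin":0,"fingers":1}]'; python3 go.py|head -1
```

```text
time: 7.25
tool_pos: [0.6035, -0.0621, 0.2407]
tool_rot: [1.562, 1.569, 1.374]
contact_force: [-0.7, 8.7, -1.4]
opening: 0.0008
t 7.25 chassis tip mm [-1.114e+02  1.000e-01] z 62.7 F chassis [-8.5 -2.3] -1.4 open 0.8 down [ 0.     0.002 -1.   ]
```

```bash
python3 -m jog '[{"x":0,"y":-0.1,"z":0,"spin":0,"fingers":1},{"x":0,"y":-0.1,"z":0,"spin":0,"fingers":1}]'; python3 go.py|head -1
```

```text
time: 7.5
tool_pos: [0.6035, -0.0623, 0.2407]
tool_rot: [1.516, 1.567, 1.327]
contact_force: [1.6, 12.9, -2.1]
opening: 0.0006
t 7.5 chassis tip mm [-1.114e+02  1.000e-01] z 62.7 F chassis [-12.9  -0.9] -2.1 open 0.6 down [ 0.001  0.003 -1.   ]
```

```bash
python3 - <<'E'
from h import *
p=shot('scene'); a=cv2.resize(p['color'][160:290,180:350],None,fx=4.6,fy=4.6,interpolation=cv2.INTER_CUBIC); cv2.imwrite('pics/s5.png',a[:,:,::-1])
E
```

```text
(no output)
```

View pics/s5.png

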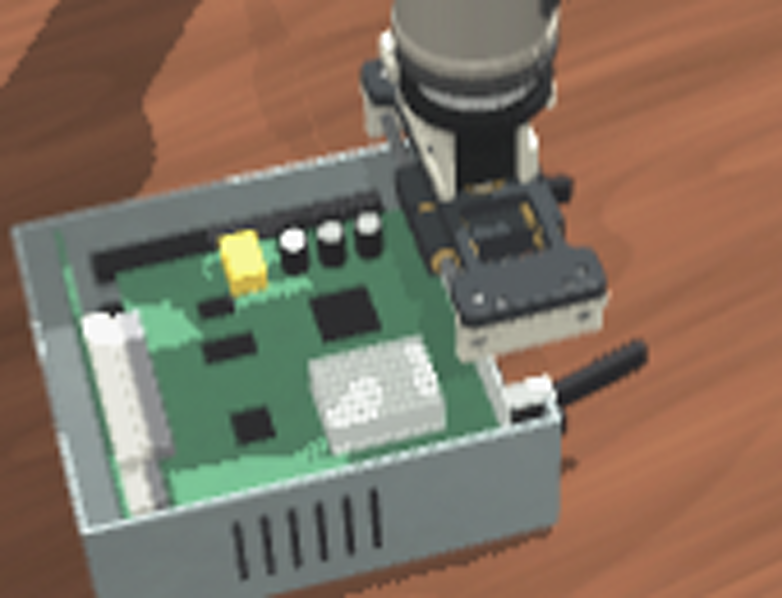

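```bash
python3 - <<'E'
from go import *
p=shot('scene')
f=lambda a,b,z:((B.T@(atz(p,(180+(a+.5)/4.6-.5,160+(b+.5)/4.6-.5),z)[:2]-A[:2]))*1e3).round(1)
print('tipL',f(640,352,.076),'tipR',f(568,187,.076),'front corner L top',f(558,412,.096), 'backL',f(88,530,.096))
for k in ('lever_left_tip','lever_right_tip','panel_mid'):
    print(k,[(np.round(q['xy']),round(q['conf'],2),((B.T@(atz(p,q['xy'],.076)[:2]-A[:2]))*1e3).round(1)) for q in robot.look_for(k,p)[:1]])
E
```

```text
tipL [-178.4   64.4] tipR [-181.   -61.1] front corner L top [-119.5  104.7] backL [120.  105.8]
lever_left_tip []
lever_right_tip []
panel_mid [(array([247., 237.]), 0.77, array([-13.1,  13.5]))]
```

```bash
python3 -m jog '[{"x":0,"y":0.5,"z":0,"spin":0,"fingers":1},{"x":-5,"y":1,"z":0,"spin":0,"fingers":1},{"x":-6,"y":4.5,"z":4,"spin":0,"fingers":1},{"x":-6,"y":5.7,"z":9,"spin":0,"fingers":1},{"x":-6,"y":5.7,"z":11,"spin":0,"fingers":1}]'; python3 go.py -168 109 62; python3 - <<'E'
from h import *
p=shot('top'); q=p['color'][135:265,230:405]; cv2.imwrite('pics/t6.png',cv2.resize(q,None,fx=4.5,fy=4.5,interpolation=cv2.INTER_CUBIC)[:,:,::-1])
E
```

```text
time: 8.38
tool_pos: [0.724, -0.0286, 0.3013]
tool_rot: [-0.313, 1.567, -0.5]
contact_force: [0.1, 0.1, 0.2]
opening: 0.0004
t 8.38 chassis tip mm [-166.9  112.5] z 123.3 F chassis [-0.1  0. ] 0.2 open 0.4 down [ 0.003 -0.002 -1.   ]
jaw angle in chassis deg 90.4
tool y in chassis [-1.    -0.007] z [-0.007  1.   ]
shift cm x y z [ 6.12  0.12 -0.37]
```

View pics/t6.png

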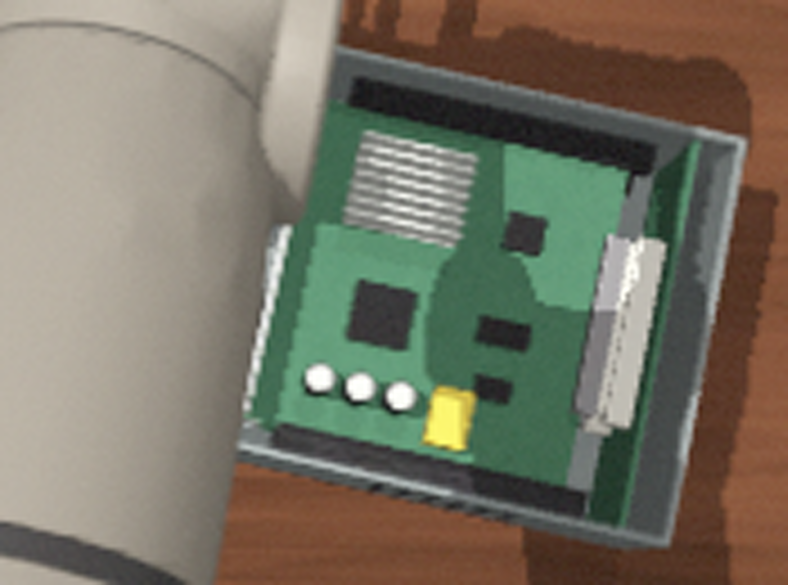

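The plug is at the socket (grey connector at x≈610 px against the white one at 635) and the levers are open. Next I lower outside the left lever and swing it in.

```bash
python3 -m jog '[{"x":3,"y":0.1,"z":-0.1,"spin":0,"fingers":1},{"x":6.1,"y":0.1,"z":-0.1,"spin":0,"fingers":1},{"x":6.1,"y":0.1,"z":-0.1,"spin":0,"fingers":1}]'; python3 go.py|head -1
python3 -m jog '[{"x":0,"y":0,"z":-1,"spin":0,"fingers":1},{"x":0,"y":-0.1,"z":-2,"spin":0,"fingers":1},{"x":0,"y":-0.3,"z":-3,"spin":0,"fingers":1},{"x":0,"y":-0.5,"z":-3.8,"spin":0,"fingers":1}]'; python3 go.py|head -1
python3 -m jog '[{"x":0,"y":-0.3,"z":-0.7,"spin":0,"fingers":1},{"x":0,"y":-0.6,"z":-1.4,"spin":0,"fingers":1},{"x":0,"y":-1.0,"z":-2,"spin":0,"fingers":1},{"x":0,"y":-1.0,"z":-2,"spin":0,"fingers":1}]'; python3 go.py|head -1
```

```text
time: 8.8
tool_pos: [0.7202, -0.028, 0.2371]
tool_rot: [-2.925, 1.566, -3.114]
contact_force: [0.3, -0.2, -0.2]
opening: 0.0007
t 8.8 chassis tip mm [-166.7  107.1] z 59.1 F chassis [0.1 0.4] -0.2 open 0.7 down [-0.005 -0.    -1.   ]
time: 9.3
tool_pos: [0.6833, -0.0258, 0.2422]
tool_rot: [-0.038, 1.566, -0.226]
contact_force: [3.0, -0.8, -0.1]
opening: 0.0003
t 9.3 chassis tip mm [-162.    72.3] z 64.2 F chassis [0.2 3.1] -0.1 open 0.3 down [ 0.005 -0.001 -1.   ]
time: 9.8
tool_pos: [0.662, -0.0311, 0.2405]
tool_rot: [0.335, 1.566, 0.146]
contact_force: [7.1, 2.9, -0.7]
opening: 0.0008
t 9.8 chassis tip mm [-153.    52.3] z 62.5 F chassis [-4.3  6.4] -0.7 open 0.8 down [ 0.005  0.001 -1.   ]
```

```bash
python3 -m jog '[{"x":-1,"y":2,"z":1,"spin":0,"fingers":1},{"x":-6,"y":2,"z":0,"spin":0,"fingers":1},{"x":-6,"y":2,"z":-5,"spin":0,"fingers":1},{"x":-6,"y":2,"z":-10.5,"spin":0,"fingers":1},{"x":-6,"y":1.8,"z":-16.3,"spin":0,"fingers":1}]'; python3 -m jog '[{"x":0,"y":0,"z":0,"spin":0,"fingers":1},{"x":3,"y":0,"z":0,"spin":0,"fingers":1},{"x":6,"y":0,"z":0,"spin":0,"fingers":1},{"x":6,"y":0,"z":0,"spin":0,"fingers":1}]'; python3 go.py -167 -108 62
```

```text
time: 10.42
tool_pos: [0.5022, 0.0171, 0.2994]
tool_rot: [-3.003, 1.569, 3.092]
contact_force: [0.3, 0.0, 0.6]
opening: 0.0004
time: 10.92
tool_pos: [0.5043, 0.0167, 0.2381]
tool_rot: [-3.062, 1.566, 3.033]
contact_force: [-0.5, 0.3, 0.7]
opening: 0.0005
t 10.93 chassis tip mm [-169.1 -113.3] z 60.1 F chassis [-0.2 -0.5] 0.7 open 0.5 down [-0.005  0.001 -1.   ]
jaw angle in chassis deg 90.3
tool y in chassis [-1.    -0.006] z [-0.006  1.   ]
shift cm x y z [-0.2  -0.21  0.53]
```

```bash

python3 -m jog '[{"x":-0.1,"y":-0.2,"z":1.2,"spin":0,"fingers":1},{"x":-0.2,"y":-0.3,"z":2.4,"spin":0,"fingers":1},{"x":-0.2,"y":-0.5,"z":3.4,"spin":0,"fingers":1},{"x":-0.2,"y":-0.7,"z":4.2,"spin":0,"fingers":1}]'; python3 go.py|head -1
python3 -m jog '[{"x":0,"y":-0.3,"z":0.7,"spin":0,"fingers":1},{"x":0,"y":-0.6,"z":1.4,"spin":0,"fingers":1},{"x":0,"y":-1.0,"z":2,"spin":0,"fingers":1},{"x":0,"y":-1.0,"z":2,"spin":0,"fingers":1}]'; python3 go.py|head -1
```

```text
time: 11.42
tool_pos: [0.5451, 0.0019, 0.2419]
tool_rot: [2.783, 1.57, 2.595]
contact_force: [-3.1, 1.1, -0.2]
opening: 0.0004
t 11.43 chassis tip mm [-162.5  -69.7] z 63.9 F chassis [-0.5 -3.2] -0.2 open 0.4 down [-0.  0. -1.]
time: 11.92
tool_pos: [0.5626, -0.0116, 0.2416]
tool_rot: [1.363, 1.57, 1.175]
contact_force: [-1.3, 1.7, -0.0]
opening: 0.0004
t 11.93 chassis tip mm [-152.7  -49.8] z 63.6 F chassis [-1.4 -1.6] -0.0 open 0.4 down [ 0.  0. -1.]
```

```bash
python3 -m jog '[{"x":0,"y":2,"z":-0.5,"spin":0,"fingers":1},{"x":0,"y":4,"z":1,"spin":0,"fingers":1},{"x":0,"y":4,"z":4,"spin":0,"fingers":0.56},{"x":0,"y":4,"z":5,"spin":0,"fingers":0.56},{"x":0,"y":4,"z":5,"spin":0,"fingers":0.56}]'; python3 go.py -165 0 62; python3 - <<'E'
from h import *
p=shot('scene'); a=cv2.resize(p['color'][160:290,180:350],None,fx=4.6,fy=4.6,interpolation=cv2.INTER_CUBIC); cv2.imwrite('pics/s7.png',a[:,:,::-1])
E
```

```text
time: 12.55
tool_pos: [0.6188, 0.0189, 0.2415]
tool_rot: [2.825, 1.571, 2.637]
contact_force: [-0.4, -0.1, 0.1]
opening: 0.0258
t 12.55 chassis tip mm [-193.5   -0.5] z 63.5 F chassis [ 0.2 -0.4] 0.1 open 25.8 down [-0.  0. -1.]
jaw angle in chassis deg 90.3
tool y in chassis [-1.    -0.006] z [-0.006  1.   ]
shift cm x y z [ 0.15 -2.85  0.04]
```

View pics/s7.png

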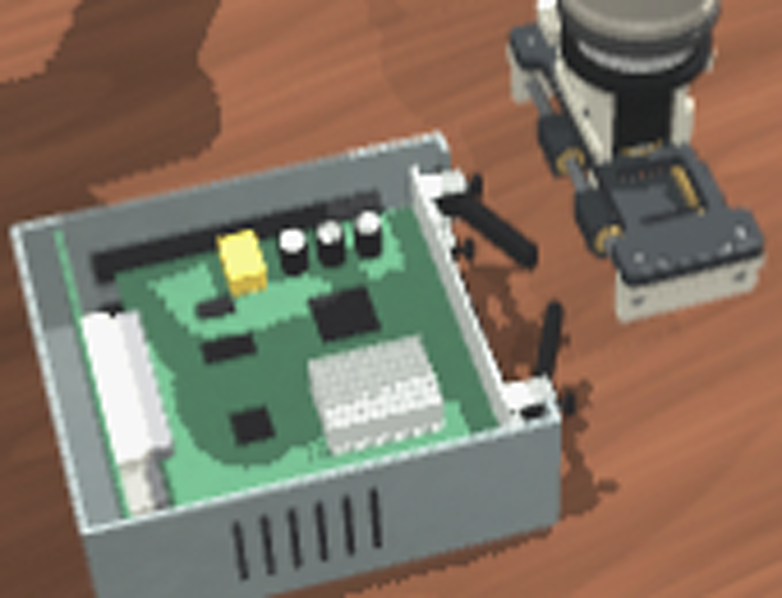

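Both levers are half closed, with tips at (550,310) and (530,255). Now I push both towards the panel together.

```bash
python3 -m jog '[{"x":0.1,"y":-2,"z":0,"spin":0,"fingers":0.56},{"x":0.1,"y":-3.2,"z":0,"spin":0,"fingers":0.56},{"x":0.1,"y":-4.2,"z":0,"spin":0,"fingers":0.56},{"x":0.1,"y":-5.0,"z":0,"spin":0,"fingers":0.56},{"x":0.1,"y":-5.4,"z":0,"spin":0,"fingers":0.56}]'; python3 go.py|head -1
python3 -m jog '[{"x":0,"y":-0.4,"z":0,"spin":0,"fingers":0.56},{"x":0,"y":-0.8,"z":0,"spin":0,"fingers":0.56},{"x":0,"y":-0.8,"z":0,"spin":0,"fingers":0.56}]'; python3 go.py|head -1
```

```text
time: 13.22
tool_pos: [0.608, -0.0338, 0.2404]
tool_rot: [2.098, 1.566, 1.908]
contact_force: [0.4, 11.3, -0.5]
opening: 0.0406
t 13.22 chassis tip mm [-140.4   -1.4] z 62.4 F chassis [-11.2  -1.8] -0.5 open 40.6 down [-0.002  0.004 -1.   ]
time: 13.6
tool_pos: [0.6069, -0.0417, 0.2405]
tool_rot: [1.79, 1.567, 1.6]
contact_force: [1.6, 10.0, -1.4]
opening: 0.0407
t 13.6 chassis tip mm [-132.3   -0.7] z 62.5 F chassis [-10.1  -0.4] -1.4 open 40.7 down [-0.     0.004 -1.   ]
```

```bash

python3 -m jog '[{"x":0,"y":-0.3,"z":0,"spin":0,"fingers":0.56},{"x":0,"y":-0.6,"z":0,"spin":0,"fingers":0.56},{"x":0,"y":-0.6,"z":0,"spin":0,"fingers":0.56}]'; python3 go.py|head -1
python3 -m jog '[{"x":0,"y":-0.2,"z":0,"spin":0,"fingers":0.56},{"x":0,"y":-0.3,"z":0,"spin":0,"fingers":0.56},{"x":0,"y":-0.3,"z":0,"spin":0,"fingers":0.56}]'; python3 go.py|head -1
```

```text
time: 13.98
tool_pos: [0.6061, -0.0474, 0.2406]
tool_rot: [1.493, 1.567, 1.303]
contact_force: [3.2, 11.9, -2.0]
opening: 0.0405
t 13.97 chassis tip mm [-126.7   -0.2] z 62.6 F chassis [-12.3   0.9] -2.0 open 40.5 down [ 0.001  0.004 -1.   ]
time: 14.35
tool_pos: [0.6058, -0.0487, 0.2407]
tool_rot: [1.471, 1.563, 1.281]
contact_force: [5.9, 19.8, -2.8]
opening: 0.0404
t 14.35 chassis tip mm [-1.26e+02 -1.00e-01] z 62.7 F chassis [-20.5   2. ] -2.8 open 40.4 down [ 0.002  0.007 -1.   ]
```

```bash

python3 -m jog '[{"x":0,"y":-0.2,"z":0,"spin":0,"fingers":0.56},{"x":0,"y":-0.2,"z":0,"spin":0,"fingers":0.56}]'; python3 go.py|head -1
python3 -m jog '[{"x":0,"y":2,"z":0,"spin":0,"fingers":0.56},{"x":0,"y":6,"z":0,"spin":0,"fingers":0.56},{"x":0,"y":11,"z":0,"spin":0,"fingers":0.56},{"x":-4,"y":15,"z":0,"spin":0,"fingers":0.56},{"x":-8,"y":18,"z":0,"spin":0,"fingers":0.56}]'; python3 go.py|head -1;python3 - <<'E'
from h import *
p=shot('scene'); a=cv2.resize(p['color'][160:290,180:350],None,fx=4.6,fy=4.6,interpolation=cv2.INTER_CUBIC)
cv2.imwrite('pics/s8.png',a[:,:,::-1])
E
```

```text
time: 14.6
tool_pos: [0.6056, -0.0495, 0.2407]
tool_rot: [1.482, 1.561, 1.292]
contact_force: [6.7, 24.6, -2.2]
opening: 0.0405
t 14.6 chassis tip mm [-125.5   -0.2] z 62.7 F chassis [-25.5   1.9] -2.2 open 40.5 down [ 0.003  0.009 -1.   ]
time: 15.22
tool_pos: [0.6388, 0.1246, 0.3214]
tool_rot: [-2.564, 1.57, -2.752]
contact_force: [0.6, 0.4, 0.8]
opening: 0.0406
t 15.22 chassis tip mm [-300.9   -1.5] z 143.4 F chassis [-0.5  0.6] 0.8 open 40.6 down [-0.001 -0.    -1.   ]
```

View pics/s8.png

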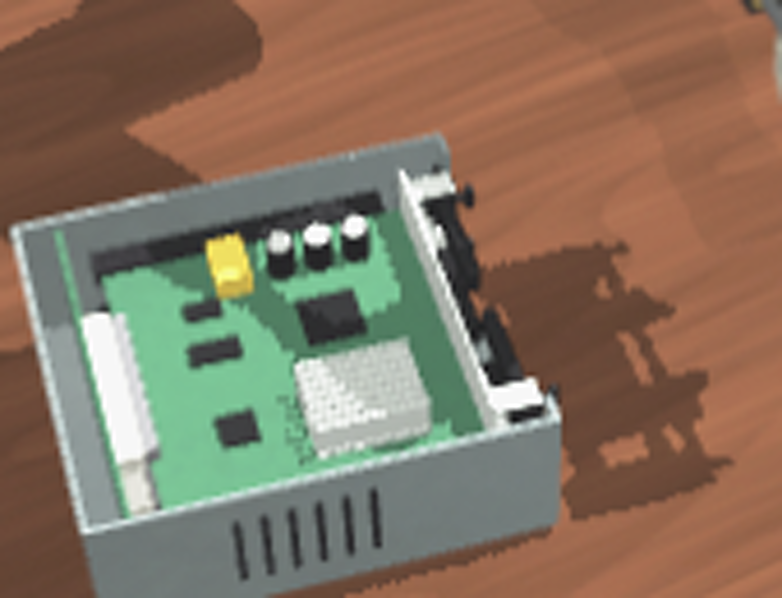

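Both levers lie along the panel, and the board has moved about 8 mm further in. I'll confirm from above.

```bash
python3 -m jog '[{"x":0,"y":6,"z":0,"spin":0,"fingers":0.56},{"x":0,"y":12,"z":-2,"spin":0,"fingers":0.56},{"x":0,"y":18,"z":-4,"spin":0,"fingers":0.56},{"x":0,"y":18,"z":-10,"spin":0,"fingers":0.56},{"x":0,"y":18,"z":-15,"spin":0,"fingers":0.56}]'; python3 - <<'E'
from h import *
p=shot('top'); q=p['color'][140:235,245:345]; cv2.imwrite('pics/t9.png',cv2.resize(q,None,fx=6,fy=6,interpolation=cv2.INTER_CUBIC)[:,:,::-1])
E
```

```text
time: 15.9
tool_pos: [0.5235, 0.3288, 0.3195]
tool_rot: [-2.337, 1.569, -2.525]
contact_force: [-0.1, 0.5, 1.1]
opening: 0.0406
```

View pics/t9.png

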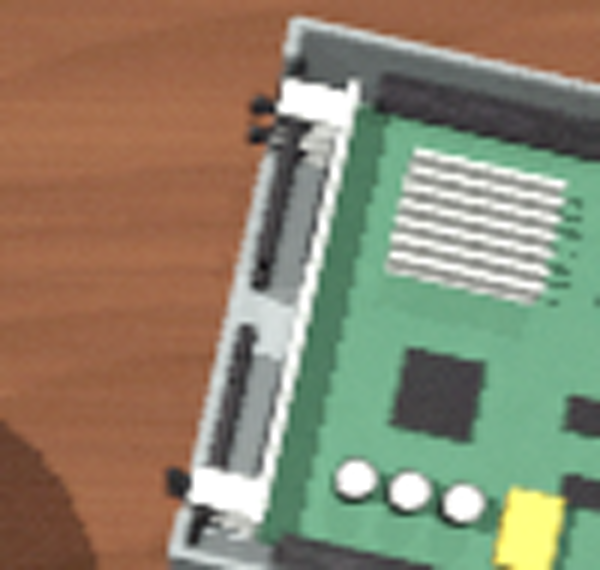

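```bash
python3 - <<'E'
from h import *
print(robot.observe()['contact_force']); print(robot.hand_in())
E
```

```text
[-5.48339451  0.89578011 -0.70312014]
the job is handed in; nothing more can be done
None
```

I handed the job in at about 16 s of the 67 s allowed. By my last checks the board is home with both levers closed. `hand_in()` gives no verdict, so I can't confirm it passed.

- **Levers opened:** I spread both at once by opening the gripper's fingers between them, to about 1.35 rad as measured in the scene picture. The board crept in about 15 mm during this and was still about 49 mm out.
- **Board slid in:** I pushed the middle of the panel until the force rose with no further movement, at about 13 N. The top picture then showed the plug at the socket, and my position estimates put the board 8 to 12 mm out.
- **Levers closed:** I swung each one in from outside, then pushed both flat together. They stopped hard at about 25 N, at the position expected for closed levers.

**Last checks:**
- In the final pictures both levers lie parallel to the panel, within about 0.03 rad.
- The board had moved roughly 8 mm further in after the levers took hold. That fits fully home, but it is a pixel estimate; I did not measure the final gap directly.
- I kept the arm well clear of the screwdriver, tape roll and carton, but did not re-measure where they are.

**Unexplained reading:** the wrist force read about 5 N sideways just before hand-in. The fingertips were about 14 cm above the bench with nothing near them, so I took it as the arm still settling after its last move.

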